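# Find the heavy tin by feel and slide it into the stop bay

## Robot

A 7-joint arm with a two-finger parallel gripper is mounted at the origin on a cart in front of the work surface, level with it; the furniture and walls round the work are solid. World frame = base frame: x ahead of the robot, y to its left, z up, the work surface at z = 0. Lengths are in m, angles in rad, forces in N, time in s.
With the tool pointing down it reaches from about 0.425 to 0.925 m from the base axis. Payload 6.8 kg.
Tool frame: the origin (TCP) lies at the very end of the fingers, on their centre line; the grasp point (between the pads) lies 19 mm behind it; z points along the fingers, y is the line along which they close (so a half turn about z gives the same grasp; the last joint's range is limited). The gripper opens to 85 mm and grips with 20 to 120 N. Pads are 22 mm wide; open, the fingers measure 114 mm over their backs; the gripper's body (76 mm by 85 mm) begins 54 mm behind the grasp point. The pads swing forward as they close: fully open they stand 13 mm farther back than shut.
Start: joints at [-1.438, 0.477, 0.022, 1.555, -0.011, 1.109, -0.083], TCP at [0.161, 0.656, 0.231] pointing down, gripper open.
Joint ranges: [-2.96, 2.96], [-0.34, 2.1], [-1.41, 1.46], [0.24, 2.44], [-1.37, 4.51], [0.17, 1.92], [-2.96, 2.96]. Speed limits (rad/s): [2.39, 2.39, 3.14, 3.14, 3.14, 3.14, 3.14].

## Interface

Orientations are given as [roll, pitch, yaw] about the fixed x, y, z axes, in that order (R = Rz(yaw) Ry(pitch) Rx(roll)).
In Python, from workcell import ctrl, eyes, ticket gives the robot as it stands.
- The arm moves only by the tool apply_moves, never from a script. Its argument "increments" is a list of rows, each a list of 3 entries, a list of its own where there are three numbers: the shift along the world's x, y, z in units of 25 mm (1.0 is 25 mm), then the turn, a rotation vector about the world's x, y, z in units of 6 degrees (1.0 is 6 degrees), then the opening, from 0 (shut) to 1 (fully open). In form: [[[dx, dy, dz], [ax, ay, az], grip], ...]. A call has 1 to 20 rows; each row shifts and turns the commanded pose from where the row before left it; what a row does not reach is not made up. A row lasts 1/12 s, in which the tool goes at most 41.7 mm and 7.16 degrees, less where a joint would pass 70% of its speed; a pose out of reach is approached as far as the arm can. A call is refused whole if a number of a shift passes 1 or a number of a turn 1, either way. A call with a gripper value outside its range is refused whole. The fingers move at their own pace and stop on an object; "squeeze" is the grip in N (left out, the last holds). Time passes only in rows, so rows that do not move let the fingers close. It gives the time, the measured TCP pose, the force, the opening and the grip force at its end, in the units of the state.
- ctrl.read_state(): the state, without advancing time (a new reading comes with each control period).
- eyes.read_camera(name): name is "side" or "top"; returns a dict with "pixels" (384x512x3 uint8, red, green, blue), "fovy" (degrees; the focal length in pixels is half the picture's height over the tangent of half this angle, whatever the lens; pixels are square), "cx", "cy" (the principal point, pixels), "R" (3x3) and "t" (3): a world point X has camera coordinates R X + t. Camera axes: x right, y down, z forward; pixel columns grow to the right and rows downward; lengths in m; the calibration is good to about 2 mm. A picture is of the moment at which its call begins. There is no depth.
- ticket.finish_job(): hands the job in; it is judged then, once.
The state is a dict: "t": time; "joints": joint angles; "joint_velocities": joint speeds; "tau": joint torques, N m; "tool_pos": TCP position; "tool_rot": TCP orientation; "ft_force": force on the tool from outside, world axes, zero at the start; "ft_torque": the same for the moment, N m; "gripper_width": opening from 0.0 (shut) to 1.0 (fully open); "gripper_force": force on a finger pad.
Only numpy, scipy, OpenCV 4.12 (cv2) and the standard library are available. Lean on these libraries where they do the work, as an engineer would, in place of code of your own. Each camera call takes 0.05 s, during which the arm holds its last target. There are 200 camera calls.

## Task

One of the three identical closed tins holds a heavy part: find out which by feel, by nudging the tins or taking their weight by the lug a few millimetres off the worktop. Slide the heavy tin along the worktop, without lifting it over anything, into the open front of the U-shaped stop bay until it sits square and snug against the end stop, and let go. Leave the other two tins standing where they were, within a couple of centimetres, and do not disturb the other things on the worktop.

Things in the scene. Friction and masses are not known exactly. Their poses are not given: they have to be found in the camera images.
- tin_a: one of three closed metal tins that look alike: flat and square, 58 x 58 x 30 mm, with a dark upright lug on mid lid (36 mm along the tin's own x, 12 mm thick along its y, 30 to 54 mm above the underside). Origin: centre of the underside, z up. One of the three, any of them, weighs about 0.55 to 0.65 kg, the other two 0.2 to 0.25 kg; the contents cannot be seen
- tin_b: one of three closed metal tins that look alike: flat and square, 58 x 58 x 30 mm, with a dark upright lug on mid lid (36 mm along the tin's own x, 12 mm thick along its y, 30 to 54 mm above the underside). Origin: centre of the underside, z up. One of the three, any of them, weighs about 0.55 to 0.65 kg, the other two 0.2 to 0.25 kg; the contents cannot be seen
- tin_c: one of three closed metal tins that look alike: flat and square, 58 x 58 x 30 mm, with a dark upright lug on mid lid (36 mm along the tin's own x, 12 mm thick along its y, 30 to 54 mm above the underside). Origin: centre of the underside, z up. One of the three, any of them, weighs about 0.55 to 0.65 kg, the other two 0.2 to 0.25 kg; the contents cannot be seen
- stop_bay: low U of aluminium bars screwed to the worktop, no floor. Origin on the worktop, middle of the end stop's inner face; a tin slides in along +x (snug: tin centre at x -29 mm, y 0). End stop x 0 to 14 mm, 96 mm wide, 18 mm high. Guides 12 mm high, 10 mm thick, inner faces at y +-35 mm from x -45 to 0 mm, then flared to x -61 mm, outer corners at y +-52 mm
- worktop: the flat grey worktop on which everything stands; its top is z = 0 (the origin is inside the slab and of no use); its front edge runs obliquely
- tray_fixture: flat tray fixture fixed to the worktop, in front of the robot. Origin on the worktop; base plate x -75 to 75 mm, y -82 to 138 mm, 12 mm high; fences up to 34 mm high round its y = +138 mm end; a clamp with lever up to 160 mm high at y -140 to 55 mm near x = 0. Not used
- stack_tray: sheet-metal tray rack, fixed, on brackets behind the fixture: x -104 to 108 mm, y -205 to 205 mm about its origin, floor 115 mm and walls up to 315 mm above the worktop, empty space below. Not used; keep the gripper off its near wall
- jar: small jar with screw lid, round, 54 mm across, 67 mm high; origin centre of underside. Bystander
- bowl_nest: nest of thin white bowls, round, 67 mm across, 41 mm high; origin centre of underside. Bystander
- counter: grey tally counter, 52 x 50 mm, 23 mm high; origin centre of underside. Bystander
- block: off-white plastic stop block with two bores, loose, 32 (own x) x 70 (own y) x 26 mm high; origin centre of underside. Bystander
- cups: nest of oval milky cups, 64 (own x) x 80 (own y) x 46 mm high; origin centre of underside. Bystander

How it is judged:
By the outcome, as a careful person would: the job done as asked, in the order asked, and still so for the second after the job is handed in, with the robot touching nothing.
It also fails if it takes over 72 s, if anything falls off the work surface, if the arm or the gripper's body presses on something with over 40 N, if the wrist force passes 120 N, or if a joint passes its speed limit or range.

## Working session

There is one attempt and no reset: what is moved stays moved. The work goes in short steps, Python scripts to look and compute and a tool call to move; the robot and the scene stay as the last step left them, time stands still between calls to the robot, and variables do not carry over. Pictures are saved under pics/ and viewed, at most 10 in all, crops included, and the job is handed in when it is done.

Besides the shell and the picture viewer there is one more tool, called after "Request:" as a command line: name --argument value ..., lists and objects as JSON in quotes. apply_moves: Moves the arm, as the interface text tells. Its arguments: {"type":"object","properties":{"increments":{"type":"array","items":{"type":"array"}},"squeeze":{"type":"number"}},"required":["increments"]}

```bash
ls; mkdir -p pics; cat > h.py <<'E'
import numpy as np,cv2,json
from workcell import ctrl,eyes,ticket
def cam(n):
    c=eyes.read_camera(n); p=np.array(c["pixels"]); f=p.shape[0]/2/np.tan(np.radians(c["fovy"])/2)
    c["f"]=f; c["R"]=np.array(c["R"]); c["t"]=np.array(c["t"]); c["bgr"]=p[:,:,::-1].copy(); return c
def ray(c,u,v,z):
    C=-c["R"].T@c["t"]; d=c["R"].T@np.array([(u-c["cx"])/c["f"],(v-c["cy"])/c["f"],1]); return C+d*(z-C[2])/d[2]
def proj(c,X):
    q=c["R"]@np.array(X)+c["t"]; return q[:2]/q[2]*c["f"]+[c["cx"],c["cy"]]
E
python3 - <<'E'
from h import *
for n in("top","side"):
    c=cam(n); cv2.imwrite(f"pics/{n}0.png",cv2.resize(c["bgr"],(768,576),interpolation=cv2.INTER_CUBIC)); print(n,c["f"],-c["R"].T@c["t"],c["R"].round(2).tolist())
s=ctrl.read_state();print(s)
E
```

```text
pics
top 388.6199236172346 [0.41856931 0.19623439 0.99552545] [[0.0, -1.0, 0.0], [-0.99, -0.0, -0.16], [0.16, -0.0, -0.99]]
side 368.99546963054667 [0.40018803 1.05355171 0.66563867] [[-0.98, -0.21, -0.01], [-0.12, 0.57, -0.81], [0.17, -0.79, -0.59]]
{'t': 0.1, 'joints': array([-1.43809056,  0.47774815,  0.02235025,  1.55634762, -0.01149753,
        1.10927955, -0.08310365]), 'joint_velocities': array([ 0.00093233, -0.00236091, -0.00110546, -0.00230766,  0.00011234,
        0.00102394, -0.00063595]), 'tau': array([ 3.74292140e-03, -5.97761929e+01,  1.61342751e+00, -2.81957138e+01,
        1.28118010e-02,  5.02465366e-03,  3.58754085e-05]), 'tool_pos': array([0.16086733, 0.65500767, 0.23040458]), 'tool_rot': array([-3.13994317e+00,  1.26792289e-04,  2.90079777e+00]), 'ft_force': array([ 0.6334911 , -0.04508201, -0.25821128]), 'ft_torque': array([-0.01421684, -0.03177946,  0.06539916]), 'gripper_force': 0.0, 'gripper_width': 1.0003179873090173}
```

View pics/top0.png

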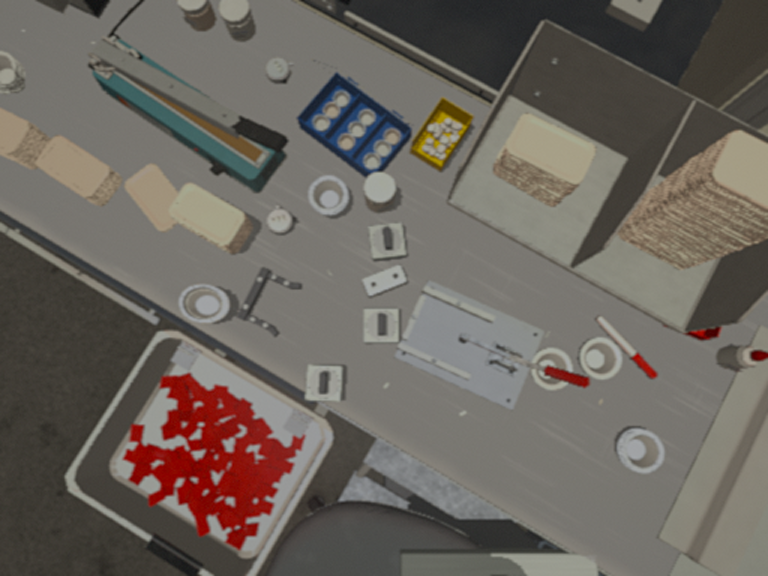

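View pics/side0.png

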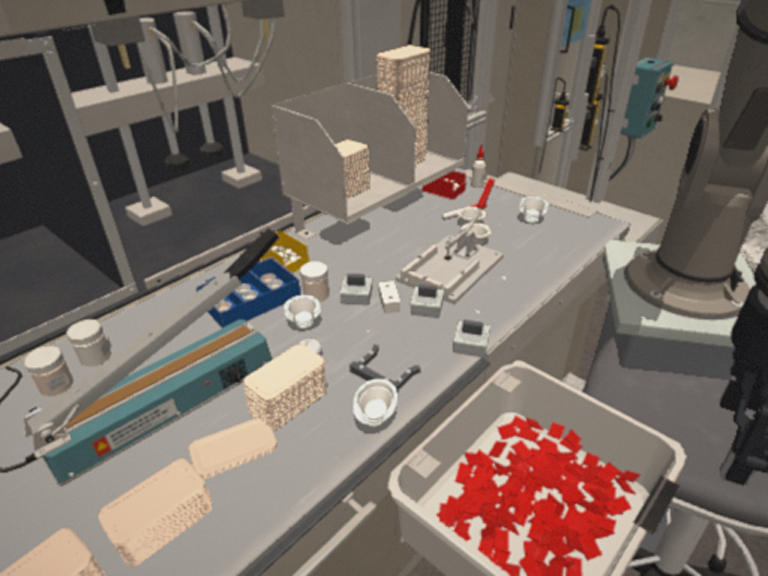

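Top view: the tins are at about (387,241), (381,325) and (324,383) in the 768-wide picture. The bay is the dark U at (265,295), opening to the right. The block lies between the two right-hand tins, and the oval cups at (205,303) sit behind the bay's left end.

```bash
cat > m.py <<'E'
from h import *
c=cam("top"); g=cv2.cvtColor(c["bgr"],cv2.COLOR_BGR2GRAY); S=4
x0,y0,x1,y1=140,140,285,285
G=cv2.resize(g[y0:y1,x0:x1],None,fx=S,fy=S,interpolation=cv2.INTER_CUBIC)
V=cv2.cvtColor(G,cv2.COLOR_GRAY2BGR)
def pts(k,z):
    return np.array([ray(c,(p[0]+.5)/S-.5+x0,(p[1]+.5)/S-.5+y0,z)[:2] for p in k])
for name,M,z,col in(("lid",(G>np.median(G)+28).astype(np.uint8),.03,(0,0,255)),("dark",(G<np.median(G)-35).astype(np.uint8),.054,(0,255,0))):
    cs,_=cv2.findContours(M,cv2.RETR_EXTERNAL,cv2.CHAIN_APPROX_NONE)
    for k in cs:
        if cv2.contourArea(k)<250: continue
        w=(pts(k[:,0],z)*1000).astype(np.float32); r=cv2.minAreaRect(w)
        if r[1][0]>160 or r[1][1]>160: continue
        cv2.drawContours(V,[k],-1,col,1); m=k[:,0].mean(0); print(name,m.round(),np.round(r[0],1),np.round(r[1],1),round(r[2],1))
        if name=="dark" and max(r[1])>50: print("BAY", [(tuple(a), *np.round(ray(c,(a[0]+.5)/S-.5+x0,(a[1]+.5)/S-.5+y0,.015)[:2]*1000)) for a in cv2.approxPolyDP(k,5,True)[:,0].tolist()])
print(np.median(G)); cv2.imwrite("pics/crop1.png",V)
E
python3 m.py
```

```text
lid [278. 574.] [355.6 300.3] [ 8.9 16.4] 0.2
lid [303. 462.] [421.8 286.3] [55.8 55.3] 87.2
lid [ 99. 491.] [401.  414.3] [159.5  42.3] 60.3
lid [544. 376.] [474.4 138.7] [51.8  9.1] 65.0
lid [531. 317.] [511.2 146. ] [ 8.9 33.5] 67.0
lid [458. 306.] [516.9 192.7] [53.2 55.5] 0.2
lid [  8. 253.] [550.4 470.7] [29.2 15. ] 2.8
lid [559. 256.] [549.4 128.6] [ 8.6 37.6] 66.0
lid [ 25. 251.] [552.2 463.3] [60.8 30. ] 2.8
lid [465. 187.] [593.5 187.1] [30.5 67.9] 22.3
lid [478. 110.] [647. 181.] [24.4 54.5] 7.8
lid [439.  54.] [680.9 205.1] [15.8 30. ] 50.0
lid [500.  50.] [683.5 163.9] [29.4 14.4] 43.2
lid [317.   3.] [711.7 282.5] [ 6.7 36. ] 0.2
lid [183.  27.] [696.4 367.9] [36.4 37.1] 46.8
lid [37. 39.] [683.  457.3] [62.6 57.8] 0.2
dark [345. 565.] [357.8 258.2] [50.7 19.6] 60.6
BAY [((306, 552), np.float64(366.0), np.float64(285.0)), ((325, 579), np.float64(350.0), np.float64(273.0)), ((389, 579), np.float64(350.0), np.float64(233.0)), ((320, 537), np.float64(376.0), np.float64(276.0))]
dark [ 64. 540.] [384.6 417.3] [64.2 94.2] 0.2
BAY [((0, 482), np.float64(409.0), np.float64(476
[... 2371 characters left out ...]
] [625.1 177.3] [ 4.1 53.9] 7.4
BAY [((524, 121), np.float64(639.0), np.float64(149.0)), ((438, 134), np.float64(630.0), np.float64(204.0)), ((508, 129), np.float64(634.0), np.float64(159.0))]
dark [474.  77.] [659.1 181.4] [37.6 12. ] 7.2
dark [212.  46.] [677.7 346.3] [13.8 39.6] 53.0
dark [108.  61.] [665.8 409.2] [26.8 65.5] 82.1
BAY [((99, 11), np.float64(712.0), np.float64(426.0)), ((117, 51), np.float64(685.0), np.float64(413.0)), ((79, 112), np.float64(644.0), np.float64(436.0)), ((101, 101), np.float64(651.0), np.float64(422.0)), ((134, 46), np.float64(688.0), np.float64(402.0)), ((132, 32), np.float64(698.0), np.float64(404.0))]
dark [344.  12.] [700.2 262.8] [ 7.1 33.8] 25.9
120.0
```

View pics/crop1.png

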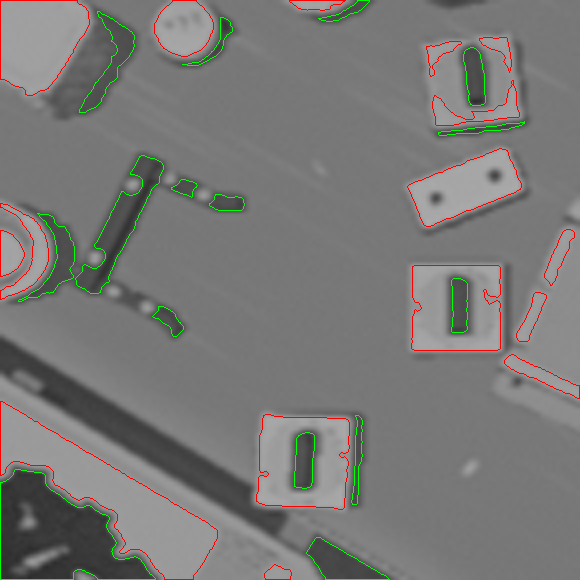

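The crop shows the tins clearly and gives these poses (mm):

| Item | Position | Yaw |
|---|---|---|
| Near tin (T3) | (422, 285) | −2.6° |
| Middle tin (T2) | (516, 191) | 0° |
| Far tin (T1) | (659, 181) | +7° |
| Bay origin | about (568, 400) | about 65° |

The bay's guide tips agree with this sideways. I'll weigh T3 first.

Request:
apply_moves --increments '[[[0.65,-0.925,-0.28],[0,0,0.117],0.5],[[0.65,-0.925,-0.28],[0,0,0.117],0.5],[[0.65,-0.925,-0.28],[0,0,0.117],0.5],[[0.65,-0.925,-0.28],[0,0,0.117],0.5],[[0.65,-0.925,-0.28],[0,0,0.117],0.5],[[0.65,-0.925,-0.28],[0,0,0.117],0.5],[[0.65,-0.925,-0.28],[0,0,0.117],0.5],[[0.65,-0.925,-0.28],[0,0,0.117],0.5],[[0.65,-0.925,-0.28],[0,0,0.117],0.5],[[0.65,-0.925,-0.28],[0,0,0.117],0.5],[[0.65,-0.925,-0.28],[0,0,0.117],0.5],[[0.65,-0.925,-0.28],[0,0,0.117],0.5],[[0.65,-0.925,-0.28],[0,0,0.117],0.5],[[0.65,-0.925,-0.28],[0,0,0.117],0.5],[[0.65,-0.925,-0.28],[0,0,0.117],0.5],[[0.65,-0.925,-0.28],[0,0,0.117],0.5],[[0,0,0],[0,0,0],0.5],[[0,0,0],[0,0,0],0.5]]'

```text
t: 1.65
tool_pos: [0.4216, 0.2837, 0.1189]
tool_rot: [-3.14, -0.001, 3.093]
ft_force: [-0.2, 1.0, 0.6]
gripper_width: 0.5
gripper_force: 0.0
```

Request:
apply_moves --increments '[[[0,0.05,-0.6],[0,0,0],0.5],[[0,0,-0.6],[0,0,0],0.5],[[0,0,-0.6],[0,0,0],0.5],[[0,0,-0.6],[0,0,0],0.5],[[0,0,-0.6],[0,0,0],0.5],[[0,0,-0.36],[0,0,0],0.5],[[0,0,0],[0,0,0],0.5],[[0,0,0],[0,0,0],0.5],[[0,0,0],[0,0,0],0.5]]'

```text
t: 2.4
tool_pos: [0.4212, 0.2876, 0.036]
tool_rot: [3.141, 0.001, 3.097]
ft_force: [-0.7, -0.6, 0.2]
gripper_width: 0.499
gripper_force: 0.0
```

```bash
python3 - <<'E'
from h import *
c=cam("side"); u=proj(c,[.422,.285,.04]).astype(int); print(u)
b=c["bgr"][max(0,u[1]-60):u[1]+50,u[0]-70:u[0]+70]; cv2.imwrite("pics/s1.png",cv2.resize(b,None,fx=4,fy=4,interpolation=cv2.INTER_CUBIC))
print(ctrl.read_state()["ft_force"])
E
```

```text
[313 218]
[-0.05689284 -0.32089348  0.53064881]
```

View pics/s1.png

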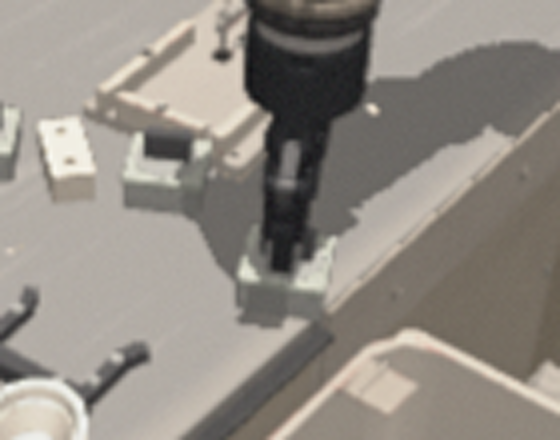

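The fingers straddle the lug of the near tin, at about (285,250) in the crop, with clearance above the lid. I'll close and lift 4 mm.

Request:
apply_moves --increments '[[[0,-0.1,0],[0,0,0],0.5],[[0,0,0],[0,0,0],0.3],[[0,0,0],[0,0,0],0.0],[[0,0,0],[0,0,0],0.0],[[0,0,0],[0,0,0],0.0],[[0,0,0],[0,0,0],0.0],[[0,0,0],[0,0,0],0.0],[[0,0,0],[0,0,0],0.0]]' --squeeze 30

```text
t: 3.12
tool_pos: [0.4212, 0.2845, 0.0356]
tool_rot: [3.141, 0.0, 3.097]
ft_force: [-1.0, -0.0, 4.7]
gripper_width: 0.13
gripper_force: 35.4
```

Request:
apply_moves --increments '[[[0,0,0.12],[0,0,0],0.0],[[0,0,0.12],[0,0,0],0.0],[[0,0,0],[0,0,0],0.0],[[0,0,0],[0,0,0],0.0],[[0,0,0],[0,0,0],0.0],[[0,0,0],[0,0,0],0.0]]'

```text
t: 3.62
tool_pos: [0.4208, 0.2842, 0.0411]
tool_rot: [-3.141, -0.0, 3.097]
ft_force: [0.7, -0.8, -3.3]
gripper_width: 0.128
gripper_force: 34.3
```

Request:
apply_moves --increments '[[[0,0,0],[0,0,0],0.0],[[0,0,0],[0,0,0],0.0],[[0,0,0],[0,0,0],0.0]]'

```text
t: 3.87
tool_pos: [0.4209, 0.2842, 0.0412]
tool_rot: [-3.141, -0.0, 3.097]
ft_force: [-0.4, -0.2, -3.1]
gripper_width: 0.135
gripper_force: 34.3
```

```bash
cat > w.py <<'E'
from h import *
F=[]
for i in range(6):
    eyes.read_camera("top"); s=ctrl.read_state(); F.append(s["ft_force"])
print(np.mean(F,0).round(2),np.std(F,0).round(2),s["tool_pos"].round(4))
E
python3 w.py
```

```text
[-0.07  0.09 -2.25] [0.52 0.46 0.65] [0.421  0.2843 0.0413]
```

About 2.3 N, so T3 is light. I'll set it down and release.

Request:
apply_moves --increments '[[[0,0,-0.1],[0,0,0],0.0],[[0,0,-0.1],[0,0,0],0.0],[[0,0,-0.02],[0,0,0],0.0],[[0,0,0],[0,0,0],0.0],[[0,0,0],[0,0,0],0.2],[[0,0,0],[0,0,0],0.5],[[0,0,0],[0,0,0],0.5],[[0,0,0],[0,0,0],0.5],[[0,0,0.3],[0,0,0],0.5],[[0,0,0.6],[0,0,0],0.5],[[0,0,0.6],[0,0,0],0.5],[[0,0,0.6],[0,0,0],0.5],[[0,0,0.6],[0,0,0],0.5],[[0,0,0],[0,0,0],0.5]]'

```text
t: 5.33
tool_pos: [0.4226, 0.2854, 0.1065]
tool_rot: [3.138, 0.004, 3.096]
ft_force: [0.4, 0.4, 0.3]
gripper_width: 0.498
gripper_force: 0.0
```

Request:
apply_moves --increments '[[[0.62,-0.63,0],[0,0,0.07],0.5],[[0.62,-0.63,0],[0,0,0.07],0.5],[[0.62,-0.63,0],[0,0,0.07],0.5],[[0.62,-0.63,0],[0,0,0.07],0.5],[[0.62,-0.63,0],[0,0,0.07],0.5],[[0.62,-0.63,0],[0,0,0.07],0.5],[[0,0,-0.4],[0,0,0],0.5],[[0,0,-0.5],[0,0,0],0.5],[[0,0,-0.5],[0,0,0],0.5],[[0,0,-0.5],[0,0,0],0.5],[[0,0,-0.5],[0,0,0],0.5],[[0,0,-0.4],[0,0,0],0.5],[[0,0,0],[0,0,0],0.5],[[0,0,0],[0,0,0],0.5]]'

```text
t: 6.5
tool_pos: [0.5134, 0.1898, 0.0328]
tool_rot: [-3.141, -0.001, 3.141]
ft_force: [0.2, -0.2, -0.2]
gripper_width: 0.501
gripper_force: 0.0
```

Request:
apply_moves --increments '[[[0.1,0.05,0.08],[0,0,0],0.5],[[0,0,0],[0,0,0],0.3],[[0,0,0],[0,0,0],0.0],[[0,0,0],[0,0,0],0.0],[[0,0,0],[0,0,0],0.0],[[0,0,0],[0,0,0],0.0],[[0,0,0],[0,0,0],0.0],[[0,0,0],[0,0,0],0.0],[[0,0,0.12],[0,0,0],0.0],[[0,0,0.12],[0,0,0],0.0],[[0,0,0],[0,0,0],0.0],[[0,0,0],[0,0,0],0.0],[[0,0,0],[0,0,0],0.0],[[0,0,0],[0,0,0],0.0],[[0,0,0],[0,0,0],0.0],[[0,0,0],[0,0,0],0.0]]'

```text
t: 7.83
tool_pos: [0.5164, 0.1917, 0.0413]
tool_rot: [3.141, -0.0, 3.141]
ft_force: [-0.2, 5.7, -4.2]
gripper_width: 0.131
gripper_force: 32.8
```

```bash
python3 w.py
```

```text
[ 0.46  5.5  -3.68] [0.36 0.59 0.3 ] [0.5164 0.1917 0.0413]
```

The sideways force of 5.5 N suggests T2 is rubbing on something. I'll lift slightly more and shift it.

Request:
apply_moves --increments '[[[0,0.08,0.1],[0,0,0],0.0],[[0,0,0],[0,0,0],0.0],[[0,0,0],[0,0,0],0.0],[[0,0,0],[0,0,0],0.0],[[0,0,0],[0,0,0],0.0]]'

```text
t: 8.55
tool_pos: [0.5161, 0.1922, 0.0435]
tool_rot: [-3.141, -0.001, 3.14]
ft_force: [0.6, -0.6, -5.3]
gripper_width: 0.131
gripper_force: 32.5
```

```bash
python3 w.py; python3 - <<'E'
from h import *
c=cam("side"); u=proj(c,[.516,.191,.02]).astype(int)
b=c["bgr"][max(0,u[1]-60):u[1]+40,u[0]-70:u[0]+70]; cv2.imwrite("pics/s2.png",cv2.resize(b,None,fx=5,fy=5,interpolation=cv2.INTER_CUBIC))
E
```

```text
[ 0.29  0.03 -5.65] [0.28 0.75 0.37] [0.5164 0.1927 0.0437]
```

View pics/s2.png

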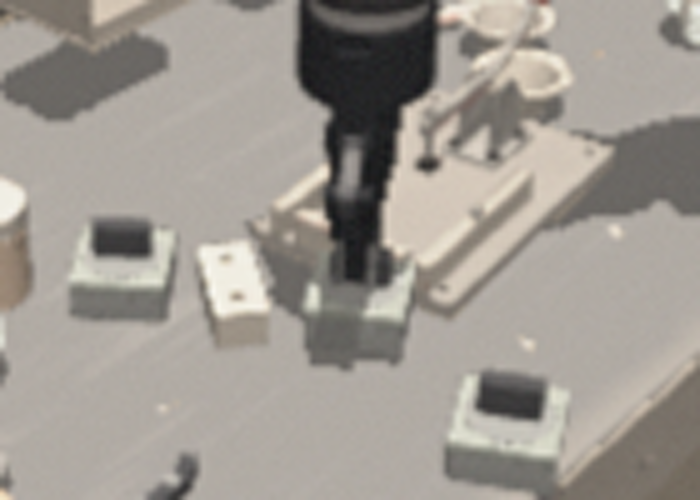

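T2 weighs about 5.65 N when free, so it is the heavy one. I'll set it down, slide it to the line in front of the bay, and turn it −25°.

Request:
apply_moves --increments '[[[0,0.08,-0.15],[0,0,0],0.0],[[0,0,-0.15],[0,0,0],0.0],[[0,0,-0.03],[0,0,0],0.0],[[0,0,0],[0,0,0],0.0],[[0,0.3,0],[0,0,0],0.0],[[0,0.3,0],[0,0,0],0.0],[[0,0.3,0],[0,0,-0.4],0.0],[[0,0.3,0],[0,0,-0.42],0.0],[[0,0.3,0],[0,0,-0.42],0.0],[[0,0.3,0],[0,0,-0.42],0.0],[[0,0.3,0],[0,0,-0.42],0.0],[[0,0.3,0],[0,0,-0.42],0.0],[[0,0.3,0],[0,0,-0.42],0.0],[[0,0.3,0],[0,0,-0.42],0.0],[[0,0.3,0],[0,0,-0.42],0.0],[[0,0.3,0],[0,0,-0.42],0.0],[[0,0.22,0],[0,0,0],0.0],[[0,0,0],[0,0,0],0.0],[[0,0,0],[0,0,0],0.0]]'

```text
t: 10.48
tool_pos: [0.5171, 0.2918, 0.036]
tool_rot: [3.139, 0.001, 2.705]
ft_force: [0.2, 0.6, 3.2]
gripper_width: 0.128
gripper_force: 33.9
```

```bash
python3 w.py; python3 - <<'E'
from h import *
c=cam("top"); x0,y0,x1,y1=140,140,285,285
b=cv2.resize(c["bgr"][y0:y1,x0:x1],None,fx=4,fy=4,interpolation=cv2.INTER_CUBIC)
def P(bx,by,z,col):
    a=np.radians(65); X=[.568+bx*np.cos(a)-by*np.sin(a),.400+bx*np.sin(a)+by*np.cos(a),z]
    u=(proj(c,X)-[x0,y0]+.5)*4-.5; cv2.circle(b,tuple(int(v) for v in u.round()),2,col,-1)
for by in(-.048,0,.048): P(0,by,.018,(0,0,255)); P(.014,by,.018,(0,0,255))
for s in(-1,1): P(-.061,s*.052,.012,(0,255,0)); P(-.045,s*.035,.012,(0,255,0)); P(0,s*.035,.012,(0,255,0))
cv2.imwrite("pics/t2.png",b)
E
```

```text
[0.96 2.36 2.99] [0.76 0.39 0.52] [0.5171 0.2917 0.0361]
```

View pics/t2.png

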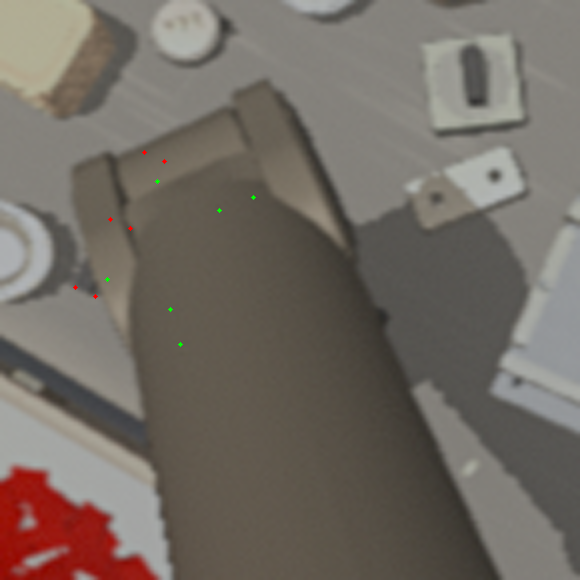

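The arm hides the bay from above, but the projected bay points (red and green) agree with the outline in the earlier crop. I'll slide in 80 of the roughly 91 mm.

Request:
apply_moves --increments '[[[0.135,0.29,0],[0,0,0],0.0],[[0.135,0.29,0],[0,0,0],0.0],[[0.135,0.29,0],[0,0,0],0.0],[[0.135,0.29,0],[0,0,0],0.0],[[0.135,0.29,0],[0,0,0],0.0],[[0.135,0.29,0],[0,0,0],0.0],[[0.135,0.29,0],[0,0,0],0.0],[[0.135,0.29,0],[0,0,0],0.0],[[0.135,0.29,0],[0,0,0],0.0],[[0.135,0.29,0],[0,0,0],0.0],[[0,0,0],[0,0,0],0.0],[[0,0,0],[0,0,0],0.0]]'

```text
t: 11.83
tool_pos: [0.5507, 0.3606, 0.036]
tool_rot: [-3.139, 0.001, 2.701]
ft_force: [0.4, -3.4, 10.3]
gripper_width: 0.129
gripper_force: 34.8
```

```bash
python3 w.py; python3 - <<'E'
from h import *
c=cam("side"); u=proj(c,[.555,.375,.02]).astype(int)
b=c["bgr"][max(0,u[1]-50):u[1]+50,u[0]-70:u[0]+70]; cv2.imwrite("pics/s3.png",cv2.resize(b,None,fx=5,fy=5,interpolation=cv2.INTER_CUBIC))
E
```

```text
[-0.73 -3.49  9.47] [0.42 0.32 0.59] [0.5507 0.3606 0.036 ]
```

View pics/s3.png

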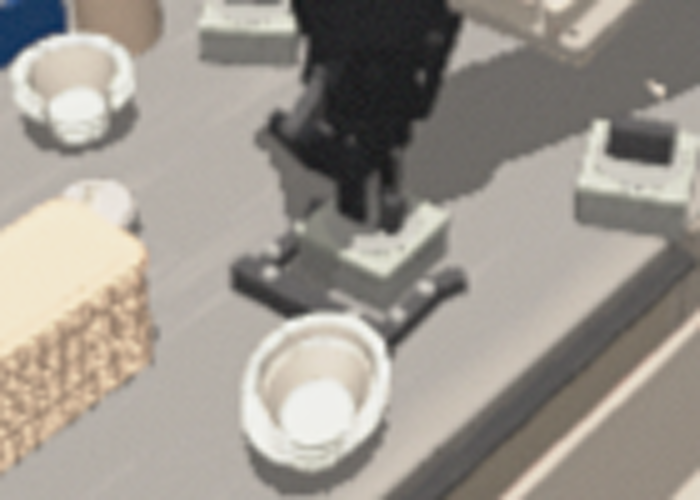

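The tin is between the guides with a small gap left to the end stop, which the picture shows at about (300,285). I'll creep in.

Request:
apply_moves --increments '[[[0.04,0.09,0.02],[0,0,0],0.0],[[0.04,0.09,0],[0,0,0],0.0],[[0.04,0.09,0],[0,0,0],0.0],[[0.04,0.09,0],[0,0,0],0.0],[[0.04,0.09,0],[0,0,0],0.0],[[0,0,0],[0,0,0],0.0],[[0,0,0],[0,0,0],0.0]]'

```text
t: 12.77
tool_pos: [0.555, 0.3705, 0.036]
tool_rot: [-3.136, -0.0, 2.701]
ft_force: [-2.4, -6.9, 10.1]
gripper_width: 0.133
gripper_force: 34.9
```

Request:
apply_moves --increments '[[[0.02,0.045,0.03],[0,0,0],0.0],[[0.02,0.045,0],[0,0,0],0.0],[[0.02,0.045,0],[0,0,0],0.0],[[0.02,0.045,0],[0,0,0],0.0],[[0,0,0],[0,0,0],0.0],[[0,0,0],[0,0,0],0.0]]'

```text
t: 13.27
tool_pos: [0.5565, 0.3767, 0.0361]
tool_rot: [-3.137, -0.001, 2.703]
ft_force: [-1.9, -6.1, 4.7]
gripper_width: 0.131
gripper_force: 34.0
```

Request:
apply_moves --increments '[[[0.02,0.045,0],[0,0,0],0.0],[[0.02,0.045,0],[0,0,0],0.0],[[0.02,0.045,0],[0,0,0],0.0],[[0,0,0],[0,0,0],0.0],[[0,0,0],[0,0,0],0.0]]'

```text
t: 13.68
tool_pos: [0.5567, 0.3769, 0.0362]
tool_rot: [-3.132, -0.002, 2.702]
ft_force: [-7.3, -14.2, 13.2]
gripper_width: 0.132
gripper_force: 35.2
```

The tin has reached the stop, with about 16 N pushing back. I'll ease off, release, rise and step back to check.

Request:
apply_moves --increments '[[[0.02,0.045,0],[0,0,0],0.0],[[0,0,0],[0,0,0],0.0],[[-0.05,-0.12,0],[0,0,0],0.1],[[0,0,0],[0,0,0],0.2],[[0,0,0],[0,0,0],0.4],[[0,0,0],[0,0,0],0.4],[[0,0,0],[0,0,0],0.4],[[0,0,0.4],[0,0,0],0.4],[[0,0,0.8],[0,0,0],0.4],[[0,0,0.8],[0,0,0],0.4],[[0,0,0.8],[0,0,0],0.4],[[0,0,0.8],[0,0,0],0.4],[[-0.2,-0.8,0.2],[0,0,0],0.0],[[-0.2,-0.9,0],[0,0,0],0.0],[[-0.2,-0.9,0],[0,0,0],0.0],[[-0.2,-0.9,0],[0,0,0],0.0],[[-0.2,-0.9,0],[0,0,0],0.0],[[-0.2,-0.9,0],[0,0,0],0.0],[[-0.2,-0.9,0],[0,0,0],0.0],[[0,0,0],[0,0,0],0.0]]'

```text
t: 15.35
tool_pos: [0.5227, 0.2199, 0.1326]
tool_rot: [-3.14, 0.001, 2.697]
ft_force: [-0.2, -0.6, -0.7]
gripper_width: -0.005
gripper_force: 0.0
```

```bash
sed -i 's/crop1/crop2/' m.py; python3 m.py | grep -v BAY; python3 - <<'E'
from h import *
c=cam("side"); u=proj(c,[.555,.375,.02]).astype(int)
b=c["bgr"][max(0,u[1]-30):u[1]+30,u[0]-40:u[0]+40]; b=cv2.resize(b,None,fx=7,fy=7,interpolation=cv2.INTER_CUBIC)
a=cv2.imread("pics/crop2.png")[100:400,0:400]; 
h=max(a.shape[0],b.shape[0]); f=np.zeros((h+0,0,3),np.uint8)
a=cv2.resize(a,(230,172)) if 0 else a[:, :230]
cv2.imwrite("pics/both.png",np.hstack([np.pad(q,((0,h-q.shape[0]),(0,0),(0,0))) for q in(a,b)]))
E
```

```text
lid [291. 267.] [541.1 293.9] [20.4 20.5] 28.3
lid [573. 243.] [556.5 121.1] [11.3 25.3] 89.5
lid [ 17. 252.] [552.3 462.3] [67.1 31.9] 2.8
lid [154. 241.] [557.8 381.8] [65.9 59.5] 64.6
lid [523. 180.] [597.  151.4] [12.1 17.2] 14.5
lid [150. 108.] [642.9 386.1] [53.9  4.7] 60.4
lid [508.  68.] [667.3 162.8] [54.5 16.9] 6.8
lid [315.   5.] [711.  283.8] [ 8.  43.7] 0.2
lid [183.  28.] [695.4 368.5] [38.4 43.1] 0.2
lid [38. 44.] [678.7 456. ] [71.1 60.3] 0.2
dark [ 63. 541.] [384.  418.4] [63.  91.8] 0.2
dark [ 51. 375.] [470.9 435.8] [78.1  8.6] 61.7
dark [164. 243.] [553.7 371. ] [ 5.8 31.9] 64.1
dark [559. 252.] [548.5 129.2] [53.8  6.2] 28.7
104.0
```

View pics/both.png

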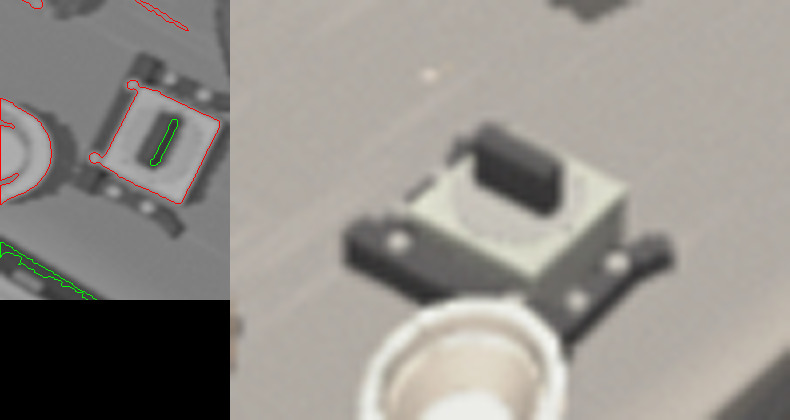

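The tin sits square in the bay: lid angle 64.6° against the bay's 64.7°. I may have drawn it back a hair on release, so I'll nudge it home with shut fingers low on its back face.

Request:
apply_moves --increments '[[[0,0.66,0],[0,0,0.03],0.0],[[0,0.66,0],[0,0,0.03],0.0],[[0,0.66,0],[0,0,0],0.0],[[0,0.66,0],[0,0,0],0.0],[[0,0.66,0],[0,0,0],0.0],[[0,0,-0.6],[0,0,0],0.0],[[0,0,-0.6],[0,0,0],0.0],[[0,0,-0.6],[0,0,0],0.0],[[0,0,-0.6],[0,0,0],0.0],[[0,0,-0.6],[0,0,0],0.0],[[0,0,-0.6],[0,0,0],0.0],[[0,0,-0.6],[0,0,0],0.0],[[0,0,-0.5],[0,0,0],0.0],[[0,0,0],[0,0,0],0.0],[[0,0,0],[0,0,0],0.0]]'

```text
t: 16.7
tool_pos: [0.5225, 0.3084, 0.0136]
tool_rot: [-3.14, -0.001, 2.71]
ft_force: [1.0, 0.0, -0.1]
gripper_width: 0.004
gripper_force: 0.0
```

Request:
apply_moves --increments '[[[0.13,0.23,0],[0,0,0],0.0],[[0.13,0.23,0],[0,0,0],0.0],[[0.12,0.23,0],[0,0,0],0.0],[[0.1,0.23,0],[0,0,0],0.0],[[0,0,0],[0,0,0],0.0],[[0,0,0],[0,0,0],0.0]]'

```text
t: 17.2
tool_pos: [0.5351, 0.3315, 0.0145]
tool_rot: [3.141, 0.0, 2.71]
ft_force: [0.4, 0.2, 0.3]
gripper_width: -0.001
gripper_force: 0.0
```

Request:
apply_moves --increments '[[[0.03,0.07,0],[0,0,0],0.0],[[0.03,0.07,0],[0,0,0],0.0],[[0,0,0],[0,0,0],0.0],[[0,0,0],[0,0,0],0.0]]'

```text
t: 17.53
tool_pos: [0.5365, 0.3342, 0.0143]
tool_rot: [-3.142, -0.0, 2.709]
ft_force: [-0.1, 0.6, 0.4]
gripper_width: 0.003
gripper_force: 0.0
```

Request:
apply_moves --increments '[[[0.03,0.07,0],[0,0,0],0.0],[[0.03,0.07,0],[0,0,0],0.0],[[0,0,0],[0,0,0],0.0],[[0,0,0],[0,0,0],0.0]]'

```text
t: 17.87
tool_pos: [0.538, 0.3379, 0.0143]
tool_rot: [3.142, -0.0, 2.709]
ft_force: [0.6, 0.1, -0.0]
gripper_width: 0.001
gripper_force: 0.0
```

Request:
apply_moves --increments '[[[0.03,0.07,0],[0,0,0],0.0],[[0.03,0.07,0],[0,0,0],0.0],[[0,0,0],[0,0,0],0.0],[[0,0,0],[0,0,0],0.0]]'

```text
t: 18.2
tool_pos: [0.5384, 0.3382, 0.014]
tool_rot: [-3.136, -0.001, 2.708]
ft_force: [-2.5, -6.8, 5.8]
gripper_width: -0.002
gripper_force: 3.8
```

Request:
apply_moves --increments '[[[0.03,0.07,0],[0,0,0],0.0],[[0,0,0],[0,0,0],0.0],[[0,0,0],[0,0,0],0.0]]'

```text
t: 18.45
tool_pos: [0.5385, 0.3382, 0.0138]
tool_rot: [-3.133, -0.002, 2.707]
ft_force: [-5.8, -10.1, 7.3]
gripper_width: -0.002
gripper_force: 5.9
```

Request:
apply_moves --increments '[[[0.03,0.07,0],[0,0,0],0.0],[[0,0,0],[0,0,0],0.0],[[0,0,0],[0,0,0],0.0]]'

```text
t: 18.7
tool_pos: [0.5386, 0.3383, 0.0136]
tool_rot: [-3.13, -0.003, 2.706]
ft_force: [-8.2, -13.6, 11.1]
gripper_width: -0.001
gripper_force: 7.9
```

The tin holds firm at 16 N, so it is hard against the stop. I'll back off and rise clear.

Request:
apply_moves --increments '[[[-0.15,-0.35,0],[0,0,0],0.0],[[-0.25,-0.5,0],[0,0,0],0.0],[[-0.25,-0.5,0],[0,0,0],0.0],[[0,0,0.6],[0,0,0],0.0],[[0,0,0.8],[0,0,0],0.0],[[0,0,0.8],[0,0,0],0.0],[[0,0,0.8],[0,0,0],0.0],[[0,0,0.8],[0,0,0],0.0],[[0,0,0.8],[0,0,0],0.0],[[-0.3,-0.9,0],[0,0,0],0.0],[[-0.3,-0.9,0],[0,0,0],0.0],[[-0.3,-0.9,0],[0,0,0],0.0],[[0,0,0],[0,0,0],0.0],[[0,0,0],[0,0,0],0.0]]'

```text
t: 19.87
tool_pos: [0.5022, 0.2424, 0.1296]
tool_rot: [3.141, 0.0, 2.707]
ft_force: [0.7, 0.9, -0.5]
gripper_width: 0.003
gripper_force: 0.0
```

```bash
sed -i 's/crop2/crop3/' m.py; python3 m.py | grep -E "\[5[4-6].*\. 3[5-9]|^dark \[1[0-9][0-9]. *2"; python3 - <<'E'
from h import *
c=cam("side"); b=c["bgr"][90:330,110:400]; cv2.imwrite("pics/fin.png",cv2.resize(b,None,fx=2.4,fy=2.4,interpolation=cv2.INTER_CUBIC))
E
```

```text
(no output)
```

View pics/fin.png

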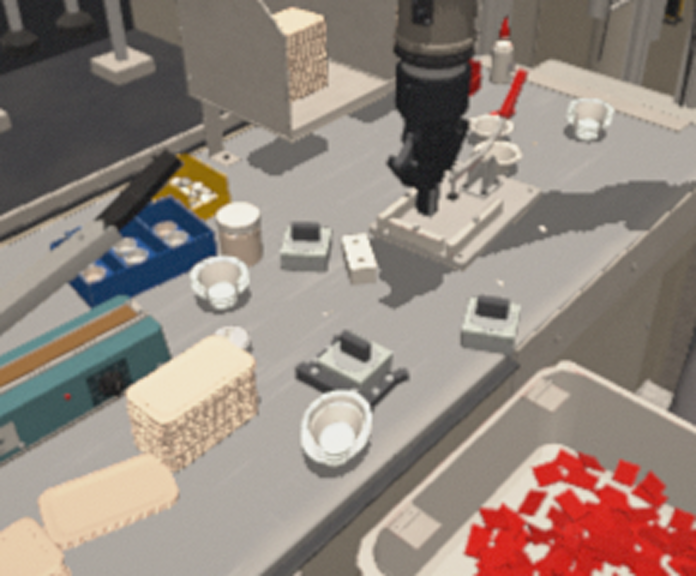

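The heavy tin is snug in the bay at about (350,360). The other two tins and the loose items look undisturbed, and the gripper is clear in the air.

```bash
python3 -c "
from h import *
print(ticket.finish_job())"
```

```text
the job is handed in; nothing more can be done
None
```

The heavy tin was the middle one, next to the tray fixture (about 5.7 N when lifted free); it now sits square against the end stop, nothing else looks moved, and the job was handed in at about 20 s.

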